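Dried adapter cup into the inspection cradle

ROBOT

A 7-joint arm with a two-finger parallel gripper is mounted at the origin on the work surface. World frame = base frame: x ahead of the robot, y to its left, z up, the work surface at z = 0. Lengths are in mm, angles in rad, forces in N, time in s.
With the tool pointing down it reaches from about 400 to 750 mm from the base axis. Payload 19.5 kg.
Tool frame: the origin (TCP) lies at the very end of the fingers, on their centre line; the grasp point (between the pads) lies 19 mm behind it; x points along the fingers, z is the direction in which the jaws open and shut, and the axes are right-handed (so a half turn about x gives the same grasp; the last joint's range is limited). The gripper opens to 85 mm and grips with 20 to 120 N. Pads are 22 mm wide; open, the fingers measure 114 mm over their backs; the gripper's body (76 mm by 85 mm) begins 54 mm behind the grasp point. The pads swing forward as they close: fully open they stand 13 mm farther back than shut.
Start: joints at [1.23, 0.707, -0.028, 1.485, 0.022, 0.951, -0.075], TCP at [169.258, -549.497, 231.268] pointing down, gripper open.
Joint ranges: [-2.71, 2.71], [-0.32, 2.16], [-1.57, 1.52], [0, 2.45], [-1.46, 4.6], [0, 2.02], [-2.83, 2.83]. Speed limits (rad/s): [1.89, 1.89, 2.57, 2.57, 3.01, 3.01, 3.01].

INTERFACE

Orientations are given as [roll, pitch, yaw] about the fixed x, y, z axes, in that order (R = Rz(yaw) Ry(pitch) Rx(roll)).
In Python, from workcell import * gives the robot as it stands.
- The arm moves only by the shell command python3 -m pendant 'ROWS' [FORCE]. ROWS is text: rows parted by semicolons, each of 7 numbers parted by spaces: the closure, from 0 (fully open) to 1 (shut), then the shift along the tool's x, y, z in m, then the turn, a rotation vector about the tool's x, y, z in degrees. In form: claw tx ty tz wx wy wz; .... A call has 1 to 10 rows; each row is the pose to reach, as a shift and turn from the pose commanded when the call began, along the tool's axes at that moment; what a row does not reach only later rows make up. A row lasts 1/8 s, in which the tool goes at most 62.5 mm and 10.7 degrees, less where a joint would pass 70% of its speed; a pose out of reach is approached as far as the arm can. A call with a gripper value outside its range is refused whole. The fingers move at their own pace and stop on an object; FORCE is the grip in N (left out, the last holds). Time passes only in rows, so rows that repeat a pose let the fingers close. It gives the time, the measured TCP pose, the force and the opening at its end, in the units of the state.
- observe(): the state, without advancing time (a new reading comes with each control period).
- snapshot(name): name is "side" or "top"; returns a dict with "color" (384x512x3 uint8, red, green, blue), "vertical_fov" (degrees; the focal length in pixels is half the picture's height over the tangent of half this angle, whatever the lens; pixels are square), "cx", "cy" (the principal point, pixels), "pose" (4x4, takes a point from camera to world coordinates). Camera axes: x right, y up, looking along -z (the intrinsics and any distortion apply to the point x, -y, -z); pixel columns grow to the right and rows downward; lengths in mm; the calibration is good to about 2 mm. A picture is of the moment at which its call begins. There is no depth.
- finish_job(): hands the job in, once; it reports no verdict.
The state is a dict: "clock": time; "joint_pos": joint angles; "dq": joint speeds; "tau": joint torques, N m; "position": TCP position; "eef_rot": TCP orientation; "contact_force": force on the tool from outside, world axes, zero at the start; "wrist_torque": the same for the moment, N m; "gripper_width": finger opening in mm.
Only numpy, scipy, OpenCV 4.12 (cv2) and the standard library are available. Lean on these libraries where they do the work, as an engineer would, in place of code of your own. Each camera call takes 0.05 s, during which the arm holds its last target.

TASK

Slide the long drying cup off its rod, set it down gently in the V groove of the inspection cradle in front of the bridge, mouth towards the stop, and let go of it. Then slide it back under the bridge until its rim is fully home against the stop, lying snug on both sides of the V. Leave the short cup on its rod, and the heating block, timer and jar, where they are.

Things in the scene. Friction and masses are not known exactly. Their poses are not given: they have to be found in the camera images.
- stand: white drying stand, fixed, 210 mm wide, 180 mm tall. Origin: underside of its base. From two slim upright posts (front faces at x = +85 mm) two level steel rods, 16 mm thick, 95 mm long, stick out along its -x axis at y = +65 and -65 mm, axes 150 mm above the bench. Their -x ends are free, the others fixed in the posts. One cup hangs loosely on each rod
- rod_tip_a (a point): free end of the rod at y = +65 mm of the stand, on the rod's axis
- rod_tip_b (a point): free end of the rod at y = -65 mm of the stand, on the rod's axis
- long_cup_center (a point): the long cup: rigid grey plastic cup, a straight round tube 44 mm across and 110 mm long, wall 5 mm, one end open, the other closed by an 8 mm bottom; about 0.16 kg. This point: its centre, on its axis half-way along. Its x axis runs from bottom to mouth. It hangs on either rod, mouth towards the post, axis level along the rod and 9 mm below the rod's axis
- long_cup_mouth (a point): centre of the open rim of the long cup, 55 mm from its centre
- long_cup_base (a point): centre of the flat closed end of the long cup, 55 mm from its centre; on the stand it is beyond the rod's free end
- short_cup_center (a point): centre of the short cup: the same cup but only 70 mm long, hanging on the other rod; a bystander
- cradle: inspection cradle, fixed, polished metal. Origin: underside of its base plate (190 x 100 x 12 mm). A level 90-degree V groove runs along its x axis from x = -75 mm (open front) to +75 mm, where an upright stop plate, 90 mm high, closes it. V bottom 30 mm, top edges 48 mm above the bench; at most 43 mm wide outside, narrower than the cup, so fingers fit down both sides of a cup lying in it
- bridge (a point): middle of the underside of the bridge that crosses the cradle's groove from x = 35 to 60 mm: opening 72 mm wide, underside 98 mm and top 110 mm above the bench, with a black sensor up to 122 mm
- cradle_stop (a point): point on the face of the stop plate where the centre of the cup's rim comes when the cup is fully home: on the axis of a cup lying in the V, 61 mm above the bench. Same axes as the cradle: +x goes into the stop
- groove_front (a point): point at the open front end of the groove, on the axis of a cup lying in the V (150 mm before the stop, 61 mm above the bench)
- heat_block: loose aluminium heating block, 70 x 100 x 45 mm, in front of the robot, between stand and cradle; bystander. Origin at its underside
- timer: flat white bench timer, 60 x 55 x 25 mm, lying between stand and cradle; bystander. Origin at its underside
- jar: small white jar, 52 mm across, 60 mm tall, between stand and cradle; bystander. Origin at its underside
Mind the look-alikes: they are no part of the job. What is shaped like the part that bears long_cup_center but blue is not meant. What is shaped like the cradle but green is not meant.

How it is judged:
By the outcome, as a careful person would: the job done as asked, in the order asked, and still so for the second after the job is handed in, with the robot touching nothing.
It also fails if it takes over 64 s, if anything falls off the work surface, if the arm or the gripper's body presses on something with over 40 N, if the wrist force passes 120 N, or if a joint passes its speed limit or range.

## Working session

There is one attempt and no reset: what is moved stays moved. The work goes in short steps, Python scripts to look and compute and a shell command to move; the robot and the scene stay as the last step left them, time stands still between calls to the robot, and variables do not carry over. Pictures are saved under pics/ and viewed, and the job is handed in when it is done.

```bash
ls -la; mkdir -p pics; python3 - <<'E'
from workcell import *
import cv2
print(observe())
for n in ("side","top"):
    s=snapshot(n); cv2.imwrite(f"pics/{n}0.png",s["color"][:,:,::-1])
    print(n,{k:v for k,v in s.items() if k!="color"})
E
```

```text
total 12
drwxr-xr-x  3 agent agent 4096 Dec  6 12:30 .
drwxr-xr-x 23 root  root  4096 Dec  6 12:30 ..
drwxr-xr-x  2 agent agent 4096 Dec  6 12:30 pics
{'clock': 0.0, 'joint_pos': array([ 1.2302686 ,  0.70706714, -0.02764794,  1.48497183,  0.02197537,
        0.95091236, -0.07546067]), 'dq': array([ 1.19875622e-03, -1.57525774e-04, -1.46495185e-03, -1.11745190e-03,
        1.05769234e-03,  1.53248242e-04, -4.12219429e-05]), 'tau': array([-1.73618071e-03, -8.83204436e+01,  1.23466831e+00, -2.36173153e+01,
        1.69845542e-02,  6.30590046e-03,  1.05468189e-04]), 'position': array([ 169.22482748, -549.26780915,  230.85417133]), 'eef_rot': array([3.13551715, 1.56973829, 1.86359672]), 'contact_force': array([-0.48326796, -0.28564241, -0.12919522]), 'wrist_torque': array([0.06214679, 0.00136651, 0.06472206]), 'gripper_width': 85.06444100577278}
side {'vertical_fov': 42.69303751103346, 'cx': 256.13350844031226, 'cy': 191.558553954691, 'pose': array([[-7.63893709e-01,  4.93948754e-01, -4.15308356e-01,
        -1.12634362e+01],
       [-6.45191708e-01, -5.70660772e-01,  5.08009786e-01,
         6.38485264e+02],
       [ 1.39306139e-02,  6.56018987e-01,  7.54615814e-01,
         1.13239148e+03],
       [ 0.00000000e+00,  0.00000000e+00,  0.00000000e+00,
         1.00000000e+00]])}
top {'vertical_fov': 47.07834731661663, 'cx': 242.81630101136224, 'cy': 191.68996345343763, 'pose': array([[-5.01309276e-02,  9.78415900e-01, -2.00472483e-01,
         3.03930399e+02],
       [-9.98726546e-01, -4.79698317e-02,  1.56262948e-02,
        -3.45023431e+01],
       [ 5.67238396e-03,  2.01000552e-01,  9.79574705e-01,
         1.25291691e+03],
       [ 0.00000000e+00,  0.00000000e+00,  0.00000000e+00,
         1.00000000e+00]])}
```

View pics/side0.png

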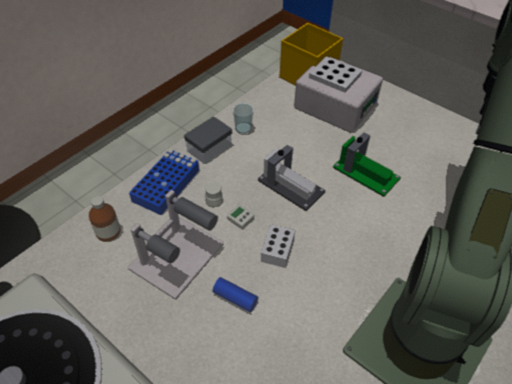

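View pics/top0.png

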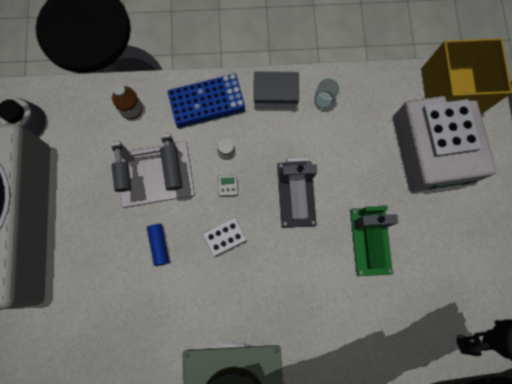

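```bash
python3 - <<'E'
import cv2
t=cv2.imread("pics/top0.png"); s=cv2.imread("pics/side0.png")
def crop(im,x0,y0,x1,y1,k,n): cv2.imwrite("pics/"+n,cv2.resize(im[y0:y1,x0:x1],None,fx=k,fy=k,interpolation=cv2.INTER_CUBIC))
crop(t,100,130,200,215,7,"t_stand.png")
crop(t,265,150,335,235,7,"t_cradle.png")
crop(s,120,185,225,300,5,"s_stand.png")
crop(s,250,135,335,215,7,"s_cradle.png")
E
```

```text
(no output)
```

View pics/t_stand.png

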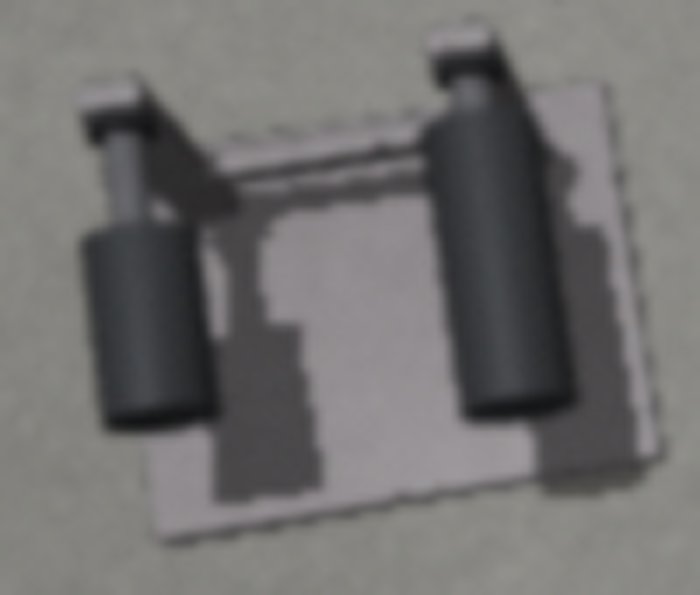

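View pics/t_cradle.png

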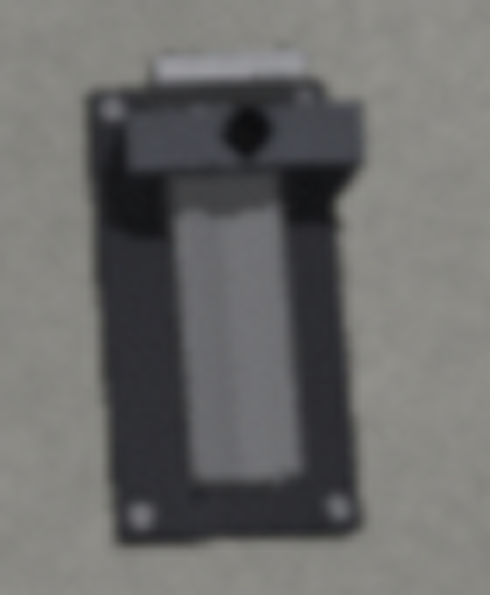

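View pics/s_stand.png

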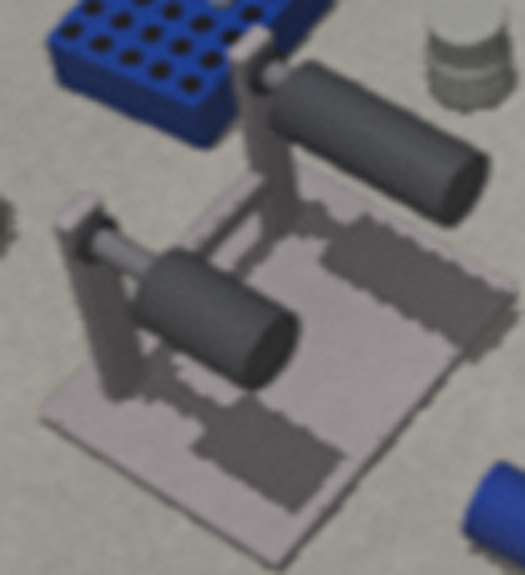

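View pics/s_cradle.png

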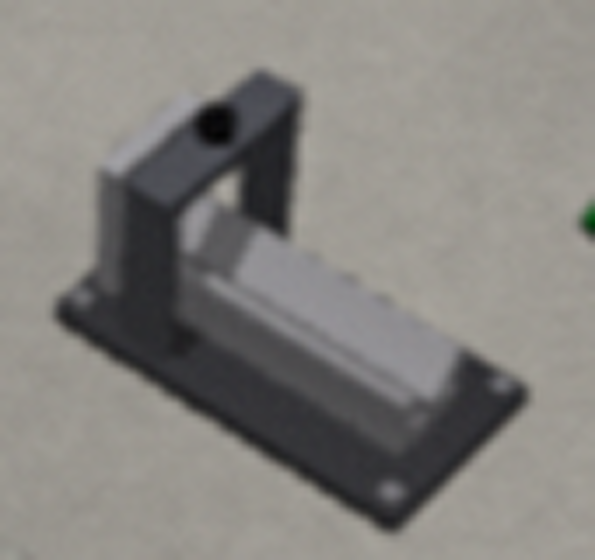

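```bash
cat > h.py <<'E'
import numpy as np
CAM={"side":dict(f=192/np.tan(np.radians(42.69303751103346)/2),c=(256.1335,191.5586),P=np.array([[-7.63893709e-01,4.93948754e-01,-4.15308356e-01,-1.12634362e+01],[-6.45191708e-01,-5.70660772e-01,5.08009786e-01,6.38485264e+02],[1.39306139e-02,6.56018987e-01,7.54615814e-01,1.13239148e+03],[0,0,0,1]])),
"top":dict(f=192/np.tan(np.radians(47.07834731661663)/2),c=(242.8163,191.68996),P=np.array([[-5.01309276e-02,9.78415900e-01,-2.00472483e-01,3.03930399e+02],[-9.98726546e-01,-4.79698317e-02,1.56262948e-02,-3.45023431e+01],[5.67238396e-03,2.01000552e-01,9.79574705e-01,1.25291691e+03],[0,0,0,1]]))}
def proj(n,X):
    c=CAM[n];p=(np.atleast_2d(X)-c["P"][:3,3])@c["P"][:3,:3]
    return np.c_[c["c"][0]+c["f"]*p[:,0]/-p[:,2], c["c"][1]-c["f"]*p[:,1]/-p[:,2]]
def ray(n,uv,z):
    c=CAM[n];d=c["P"][:3,:3]@np.array([(uv[0]-c["c"][0])/c["f"],-(uv[1]-c["c"][1])/c["f"],-1]);o=c["P"][:3,3]
    return o+d*(z-o[2])/d[2]
def un(p,x0,y0,k): p=np.array(p,float);return (p+.5)/k-.5+np.array([x0,y0])
def place(q,L):
    x,y,a=q[:3];c,s=np.cos(a),np.sin(a);L=np.atleast_2d(np.array(L,float))
    return np.c_[x+c*L[:,0]-s*L[:,1],y+s*L[:,0]+c*L[:,1],L[:,2]]
E
cat > fit.py <<'E'
from h import *
import cv2
from scipy.optimize import least_squares
# cradle
T=[((117,543),(-95,50,6)),((358,527),(-95,-50,6)),((90,92),(95,50,12)),((193,480),(-75,21.5,48)),((303,472),(-75,-21.5,48))]
S=[((525,392),(-95,-50,12)),((395,522),(-95,50,12)),((60,305),(95,50,12))]
tu=np.array([un(p,265,150,7) for p,_ in T]);tl=[l for _,l in T]
su=np.array([un(p,250,135,7) for p,_ in S]);sl=[l for _,l in S]
for use in ("both","top","side"):
    def r(q):
        a=(proj("top",place(q,tl))-tu).ravel();b=(proj("side",place(q,sl))-su).ravel()
        return np.r_[a,b] if use=="both" else a if use=="top" else b
    o=least_squares(r,[550,-130,0]);print("cradle",use,o.x.round(3),o.fun.round(1))
# cups: hull fit
def cupfit(L,Tp,Sp,q0):
    th=np.linspace(0,2*np.pi,60)
    def hull(n,q):
        x,y,z,a=q;P=[]
        for e in(-L/2,L/2):
            P.append(np.c_[np.full(60,e),22*np.cos(th),z+22*np.sin(th)])
        return cv2.convexHull(proj(n,place((x,y,a),np.vstack(P))).astype(np.float32))
    def mk(use):
        def r(q):
            R=[]
            for n,pts in(("top",Tp),("side",Sp)):
                if use in("both",n):
                    h=hull(n,q);R+=[cv2.pointPolygonTest(h,(float(u),float(v)),True) for u,v in pts]
            if use!="both":R.append((q[2]-141))
            return np.array(R)
        return r
    for use in("both","top","side"):
        o=least_squares(mk(use),q0,diff_step=1e-4,x_scale=[1,1,1,.01]);print("cup",use,o.x.round(3),o.fun.round(1))
tp=[un(p,100,130,7) for p in [(432,160),(445,270),(458,380),(547,165),(560,270),(574,370),(485,417),(525,415),(565,404)]]
sp=[un(p,120,185,5) for p in [(320,65),(400,103),(470,142),(285,130),(350,173),(430,220),(489,165),(478,200),(273,95),(300,64)]]
print(ray("top",un((510,270),100,130,7),163))
cupfit(110,tp,sp,[560,130,141,0.05])
E
python3 fit.py
```

```text
cradle both [ 5.45060e+02 -2.08613e+02 -7.00000e-03] [-0.2  0.2  0.5  1.  -0.1 -0.5  0.2 -0.3  0.   0.2  0.9 -0.4 -0.3  0.3
 -1.6 -0.2]
cradle top [ 5.45542e+02 -2.08102e+02 -2.00000e-03] [-0.2  0.1  0.4  0.8 -0.4 -0.5  0.2 -0.4 -0.  -0. ]
cradle side [ 5.44105e+02 -2.09390e+02 -1.60000e-02] [ 1.3 -0.2 -0.2  0.4 -1.1 -0.4]
[596.99481144 124.3183805  163.        ]
cup both [6.05674e+02 1.29837e+02 1.42756e+02 1.04000e-01] [ 0.3  0.2  0.2  0.5  0.6  0.5  0.4  0.4  0.7  1.1 -0.2 -0.2  1.2  0.3
  0.2 -0.1 -0.4  0.4  0.9]
cup top [6.07395e+02 1.30599e+02 1.40984e+02 1.00000e-01] [ 0.4  0.4  0.4  0.4  0.4  0.2 -0.1 -0.1  0.1 -0. ]
cup side [6.05632e+02 1.28495e+02 1.40964e+02 1.07000e-01] [ 1.1 -0.1 -0.1  1.1  0.1 -0.   0.3  0.1 -0.1  0.5 -0. ]
```

```bash
cat > ov.py <<'E'
from h import *
import cv2,sys
def ov(src,n,q,cup,box,k,out,st=None):
    im=cv2.imread(src);x0,y0,x1,y1=box
    im=cv2.resize(im[y0:y1,x0:x1],None,fx=k,fy=k,interpolation=cv2.INTER_CUBIC)
    def L(pts,col,cl=True):
        p=((proj(n,pts)-[x0,y0]+.5)*k-.5)
        cv2.polylines(im,[np.round(p*8).astype(int)],cl,col,1,cv2.LINE_AA,3)
    if q is not None:
        for z in(0,12): L(place(q,[(-95,-50,z),(95,-50,z),(95,50,z),(-95,50,z)]),(0,255,255))
        L(place(q,[(-75,-21.5,48),(75,-21.5,48)]),(0,255,0),0);L(place(q,[(-75,21.5,48),(75,21.5,48)]),(0,255,0),0)
        L(place(q,[(-75,-21.5,48),(-75,-18,48),(-75,0,30),(-75,18,48),(-75,21.5,48)]),(0,255,0),0)
        L(place(q,[(-75,0,30),(35,0,30)]),(0,0,255),0)
        L(place(q,[(35,-43,110),(60,-43,110),(60,43,110),(35,43,110)]),(255,0,255))
        L(place(q,[(75,-25,90),(75,25,90)]),(255,255,0),0)
    th=np.linspace(0,2*np.pi,40)
    if cup is not None:
        x,y,z,a,le=cup
        for e in(-le/2,le/2): L(place((x,y,a),np.c_[np.full(40,e),22*np.cos(th),z+22*np.sin(th)]),(0,255,255))
        for e in(-22,22): L(place((x,y,a),[(-le/2,e,z),(le/2,e,z)]),(0,255,0),0)
    if st is not None:
        for s in(65,-65):
            L(place(st,[(-10,s,150),(85,s,150)]),(0,0,255),0)
            L(place(st,[(85,s-8,180),(85,s+8,180),(97,s+8,180),(97,s-8,180)]),(255,0,255))
        L(place(st,[(-85,-105,0),(105,-105,0),(105,105,0),(-85,105,0)]),(255,255,0))
    cv2.imwrite(out,im)
E
python3 - <<'E'
from ov import *
q=(545.1,-208.6,-.007)
a=.102;cx,cy=606.3,129.8
c,s=np.cos(a),np.sin(a)
# stand: tip local (-10,-65); cup centre unknown along; assume gap fit by eye: centre local x=-10+? 
lx=20
st=(cx-(c*lx+s*65),cy-(s*lx-c*65),a)
ov("pics/top0.png","top",q,None,(265,150,335,235),7,"pics/o1.png")
ov("pics/side0.png","side",q,None,(250,135,335,215),7,"pics/o2.png")
cup=(cx,cy,142,a,110)
ov("pics/top0.png","top",None,cup,(100,130,200,215),7,"pics/o3.png",st)
ov("pics/side0.png","side",None,cup,(120,185,225,300),5,"pics/o4.png",st)
A=cv2.imread("pics/o1.png");B=cv2.imread("pics/o2.png");h=min(A.shape[0],B.shape[0],590)
E
```

```text
(no output)
```

View pics/o1.png

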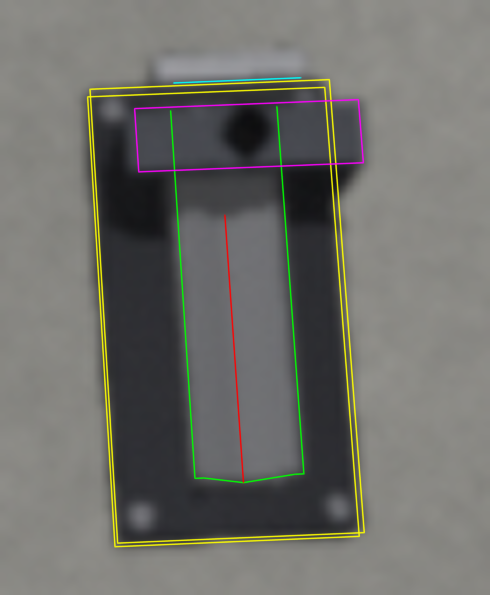

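View pics/o2.png

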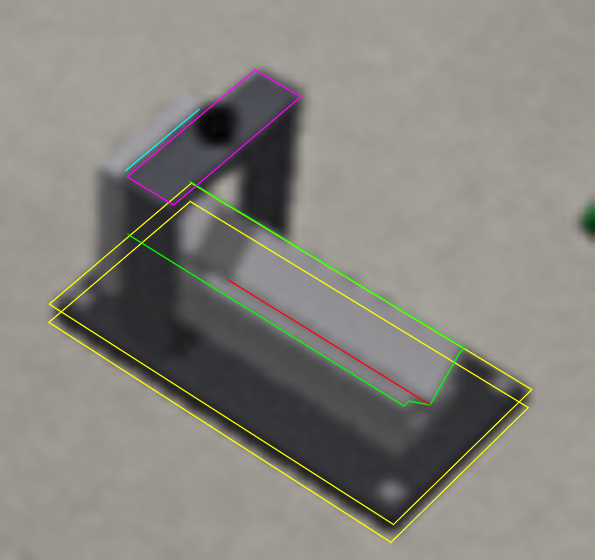

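View pics/o3.png

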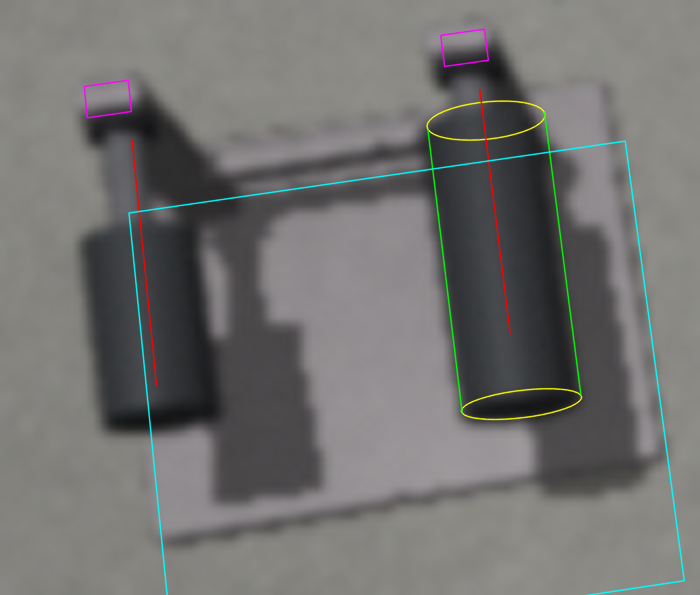

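View pics/o4.png

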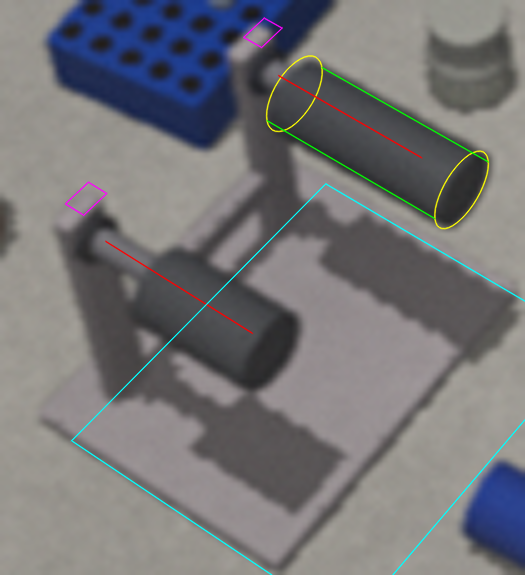

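```bash
cat > go.py <<'E'
import numpy as np
from scipy.spatial.transform import Rotation as R
from workcell import observe
def cur():
    s=observe();return s["position"],R.from_euler("xyz",s["eef_rot"]),s
def tgt(a,sgn):  # tool x down, tool z = sgn*( -sin a, cos a)
    x=np.array([0,0,-1.]);z=sgn*np.array([-np.sin(a),np.cos(a),0]);return R.from_matrix(np.c_[x,np.cross(z,x),z])
def rel(P,a,sgn):
    p,r,s=cur();d=r.inv().apply(np.array(P)-p)/1000;w=(r.inv()*tgt(a,sgn)).as_rotvec(degrees=True)
    print("target",np.round(P,1),"shift",d.round(4),"turn",w.round(2))
if __name__=="__main__":
    p,r,s=cur();print("axes\n",r.as_matrix().round(3),"\npos",p.round(1),"t",s["clock"],"F",s["contact_force"].round(2),"w",s["gripper_width"].round(1),"q",s["joint_pos"].round(2))
E
python3 - <<'E'
from go import *
import go
p,r,s=cur();print(r.as_matrix().round(3))
for sg in(1,-1): rel((520,-208,260),0.05,sg);rel((586.4,127.8,240),.102,sg)
E
```

```text
[[-0.     0.956  0.294]
 [ 0.001  0.294 -0.956]
 [-1.    -0.    -0.001]]
target [ 520 -208  260] shift [-0.0289  0.4357 -0.223 ] turn [-1.6575e+02 -1.0000e-02 -8.0000e-02]
target [586.4 127.8 240. ] shift [-0.0086  0.598  -0.5243] turn [-1.6873e+02 -1.0000e-02 -8.0000e-02]
target [ 520 -208  260] shift [-0.0289  0.4357 -0.223 ] turn [ 1.425e+01 -5.000e-02  1.000e-02]
target [586.4 127.8 240. ] shift [-0.0086  0.598  -0.5243] turn [ 1.127e+01 -5.000e-02  1.000e-02]
```

```bash
python3 -m pendant '0 -0.010 0.050 -0.020 2 0 0; 0 -0.029 0.100 -0.045 4 0 0; 0 -0.029 0.150 -0.070 6 0 0; 0 -0.029 0.200 -0.100 8 0 0; 0 -0.029 0.250 -0.125 10 0 0; 0 -0.029 0.300 -0.155 12 0 0; 0 -0.029 0.350 -0.180 13 0 0; 0 -0.029 0.395 -0.205 14 0 0; 0 -0.029 0.430 -0.235 14 0 0; 0 -0.029 0.450 -0.275 14 0 0'; python3 - <<'E'
from go import *
rel((586.4,127.8,240),.102,-1)
rel((586.4,127.8,118),.102,-1)
E
```

```text
clock: 1.35
position: [519.2, -152.7, 259.7]
eef_rot: [-1.981, 1.57, 2.786]
contact_force: [0.3, -0.6, 0.7]
gripper_width: 85.8
target [586.4 127.8 240. ] shift [ 0.0197  0.0825 -0.2764] turn [-2.7  -0.01  0.03]
target [586.4 127.8 118. ] shift [ 0.1417  0.0826 -0.2763] turn [-2.7  -0.01  0.03]
```

```bash
python3 -m pendant '0 0 0.015 -0.050 0 0 0; 0 0 0.030 -0.100 -1 0 0; 0 0 0.045 -0.150 -2 0 0; 0 0.01 0.060 -0.200 -2.7 0 0; 0 0.015 0.075 -0.250 -2.7 0 0; 0 0.0197 0.0825 -0.2764 -2.7 0 0;  0 0.0197 0.0825 -0.2764 -2.7 0 0; 0 0.0197 0.0825 -0.2764 -2.7 0 0'; python3 - <<'E'
from go import *
import cv2
from workcell import snapshot
rel((586.4,127.8,118),.102,-1)
for n in("side","top"): cv2.imwrite(f"pics/{n}1.png",snapshot(n)["color"][:,:,::-1])
t=cv2.imread("pics/top1.png")[100:230,80:260];s=cv2.imread("pics/side1.png")[120:300,110:300]
z=lambda a:cv2.resize(a,(400,400*a.shape[0]//a.shape[1]),interpolation=cv2.INTER_CUBIC)
t,s=z(t),z(s);h=max(len(t),len(s));p=lambda a:cv2.copyMakeBorder(a,0,h-len(a),0,0,0)
cv2.imwrite("pics/c1.png",np.hstack([p(t),p(s)]))
E
```

```text
clock: 2.35
position: [585.6, 125.4, 240.6]
eef_rot: [-0.611, 1.57, -2.081]
contact_force: [0.7, -1.0, -0.3]
gripper_width: 85.9
target [586.4 127.8 118. ] shift [ 0.1226  0.001  -0.0024] turn [-0.07  0.03  0.02]
```

View pics/c1.png

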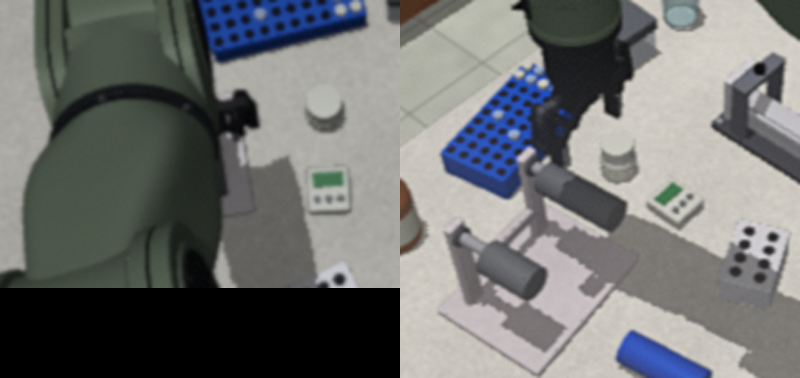

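```bash
python3 -m pendant '0 0.03 0.001 -0.0024 0 0 0; 0 0.06 0.001 -0.0024 0 0 0; 0 0.09 0.001 -0.0024 0 0 0; 0 0.11 0.001 -0.0024 0 0 0; 0 0.121 0.001 -0.0024 0 0 0; 0 0.121 0.001 -0.0024 0 0 0; 0 0.121 0.001 -0.0024 0 0 0' && python3 go.py
python3 - <<'E'
from go import *
import cv2
from workcell import snapshot
rel((586.4,127.8,118),.102,-1)
cv2.imwrite(f"pics/side2.png",cv2.resize(snapshot("side")["color"][150:270,130:260,::-1],None,fx=5,fy=5,interpolation=cv2.INTER_CUBIC)[:590])
E
```

```text
clock: 3.32
position: [586.8, 128.7, 120.5]
eef_rot: [1.772, 1.57, 0.303]
contact_force: [-0.0, -0.0, -0.5]
gripper_width: 85.5
target [586.4 127.8 118. ] shift [ 0.0025 -0.0005  0.0008] turn [-0.03 -0.01 -0.06]Traceback (most recent call last):
  File "go.py", line 12, in <module>
    p,r,s=cur();print("axes\n",r.as_matrix().round(3),"\npos",p.round(1),"t",s["clock"],"F",s["contact_force"].round(2),"w",s["gripper_width"].round(1),"q",s["joint_pos"].round(2))
                                                                                                                            ^^^^^^^^^^^^^^^^^^^^^^^^
AttributeError: 'float' object has no attribute 'round'
```

View pics/side2.png

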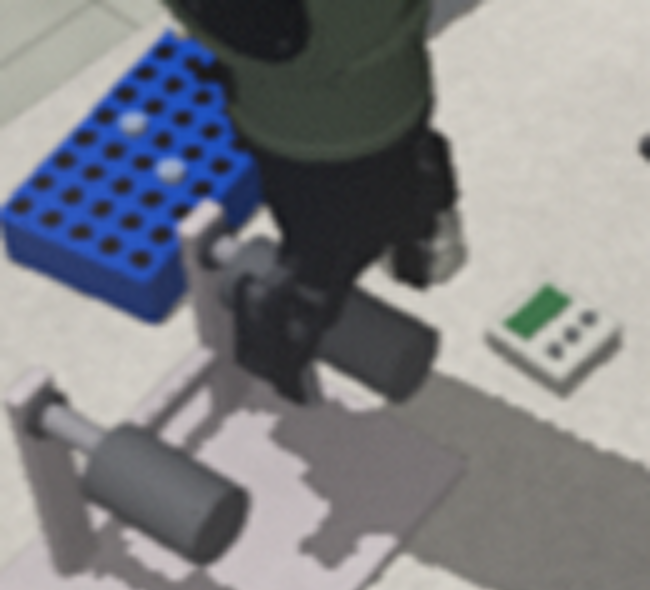

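```bash
sed -i 's/\["gripper_width"\].round(1)/["gripper_width"]/' go.py; python3 -m pendant '0.3 0 0 0 0 0 0; 0.4 0 0 0 0 0 0; 0.5 0 0 0 0 0 0; 1 0 0 0 0 0 0; 1 0 0 0 0 0 0; 1 0 0 0 0 0 0; 1 0 0 0 0 0 0' 30; python3 go.py
```

```text
clock: 4.25
position: [586.6, 128.8, 119.9]
eef_rot: [2.069, 1.57, 0.6]
contact_force: [-1.8, -0.3, 5.4]
gripper_width: 43.2
axes
 [[ 0.     0.995  0.101]
 [ 0.     0.101 -0.995]
 [-1.     0.    -0.   ]] 
pos [586.6 128.8 119.9] t 4.25 F [-1.85 -0.34  5.4 ] w 43.23727204831702 q [-0.32  0.89  0.11  1.51 -0.13  0.74 -1.63]
```

```bash
python3 -m pendant '1 -0.003 0 0 0 0 0; 1 -0.007 0 0 0 0 0; 1 -0.007 0 0 0 0 0;1 -0.007 0 0 0 0 0' 40; python3 -m pendant '1 0 -0.010 0 0 0 0; 1 0 -0.025 0 0 0 0; 1 0 -0.040 0 0 0 0; 1 0 -0.040 0 0 0 0'; python3 - <<'E'
from go import *
import cv2
from workcell import snapshot
cv2.imwrite(f"pics/side3.png",cv2.resize(snapshot("side")["color"][150:270,130:260,::-1],None,fx=5,fy=5,interpolation=cv2.INTER_CUBIC)[:590])
E
```

```text
clock: 4.75
position: [586.4, 128.7, 126.6]
eef_rot: [-2.173, 1.571, 2.641]
contact_force: [-0.3, 0.2, -1.7]
gripper_width: 42.6
clock: 5.25
position: [546.3, 124.7, 126.7]
eef_rot: [-1.804, 1.57, 3.01]
contact_force: [0.5, 0.1, -1.2]
gripper_width: 42.7
```

View pics/side3.png

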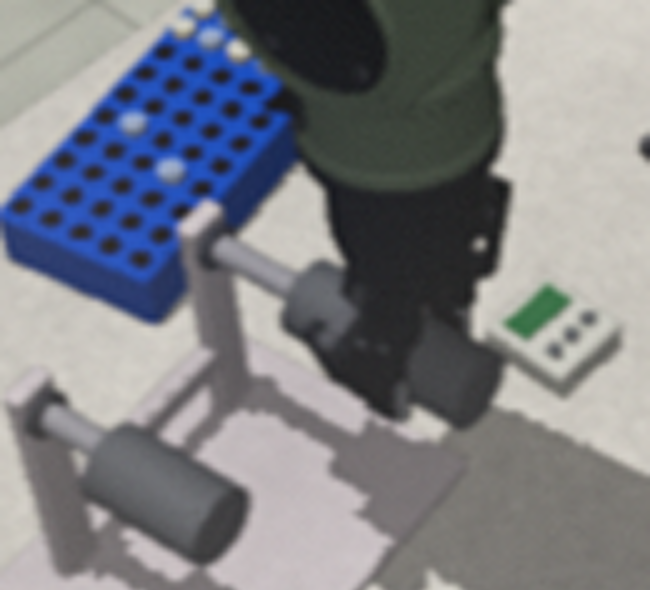

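```bash
python3 -m pendant '1 0 -0.015 0 0 0 0; 1 0 -0.030 0 0 0 0; 1 0 -0.050 0 0 0 0; 1 0 -0.070 0 0 0 0; 1 0 -0.080 0 0 0 0; 1 0 -0.085 0 0 0 0; 1 0 -0.085 0 0 0 0'; python3 - <<'E'
from go import *
import cv2
from workcell import snapshot
cv2.imwrite(f"pics/side4.png",cv2.resize(snapshot("side")["color"][150:290,130:290,::-1],None,fx=4,fy=4,interpolation=cv2.INTER_CUBIC)[:590])
# place target: cup centre at cradle local x=-32; grasp 20 behind
from h import place
q=(545.1,-208.6,-.007)
P=place(q,[(-52,0,150)])[0]
rel(P,q[2],-1)
rel((490,0,170),q[2],-1)
E
```

```text
clock: 6.18
position: [462.5, 116.2, 126.6]
eef_rot: [2.011, 1.57, 0.542]
contact_force: [-0.4, -0.2, -1.2]
gripper_width: 43.0
target [ 493.1 -208.2  150. ] shift [-0.0234 -0.0026  0.3258] turn [ 6.22 -0.01 -0.03]
target [490   0 170] shift [-0.0434  0.0154  0.1183] turn [ 6.22 -0.01 -0.03]
```

View pics/side4.png

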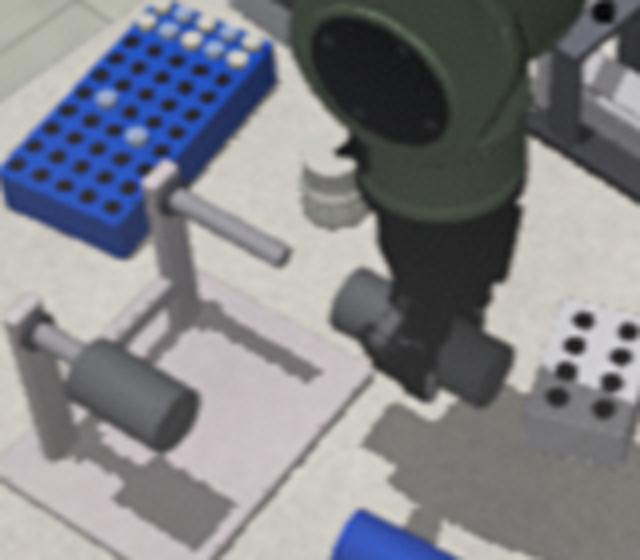

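```bash
python3 -m pendant '1 -0.02 -0.002 0.010 0 0 0; 1 -0.038 -0.002 0.045 2 0 0; 1 -0.038 -0.002 0.085 3 0 0; 1 -0.038 -0.002 0.13 4 0 0; 1 -0.038 -0.002 0.175 5 0 0; 1 -0.038 -0.002 0.22 6.2 0 0; 1 -0.038 -0.002 0.265 6.2 0 0; 1 -0.038 -0.0026 0.30 6.2 0 0; 1 -0.038 -0.0026 0.3258 6.2 0 0; 1 -0.038 -0.0026 0.3258 6.2 0 0'; python3 - <<'E'
from go import *
import cv2
from workcell import snapshot
for n in("side","top"): cv2.imwrite(f"pics/{n}5.png",snapshot(n)["color"][:,:,::-1])
from h import place
q=(545.1,-208.6,-.007)
rel(place(q,[(-52,0,165)])[0],q[2],-1)
t=cv2.imread("pics/top5.png")[130:260,240:370];s=cv2.imread("pics/side5.png")[100:230,220:350]
z=lambda a:cv2.resize(a,(400,400),interpolation=cv2.INTER_CUBIC)
cv2.imwrite("pics/c5.png",np.hstack([z(t),z(s)]))
E
```

```text
clock: 7.48
position: [492.5, -210.4, 164.4]
eef_rot: [0.064, 1.57, -1.516]
contact_force: [-0.0, 0.5, -1.8]
gripper_width: 42.9
target [ 493.1 -208.2  165. ] shift [-0.0005  0.0004  0.0002] turn [ 0.01 -0.03  0.01]
```

View pics/c5.png

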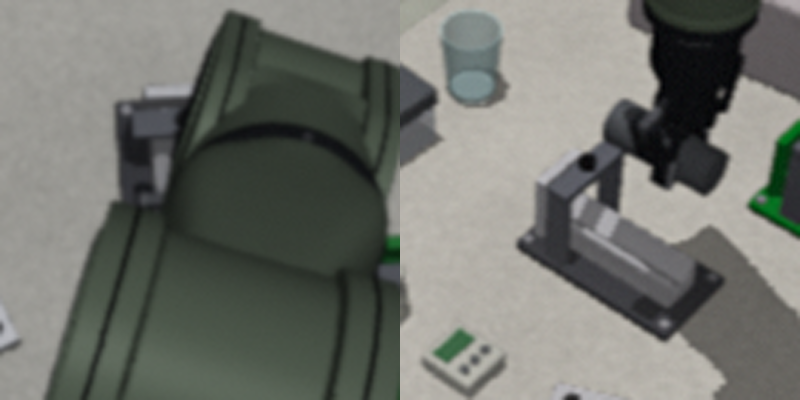

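```bash
python3 - <<'E'
from ov import *
a=-.007
ov("pics/side5.png","side",(545.1,-208.6,-.007),(493+20,-208.5+20*a,165+21,a,110),(240,110,350,215),7,"pics/o5.png")
E
```

```text
(no output)
```

View pics/o5.png

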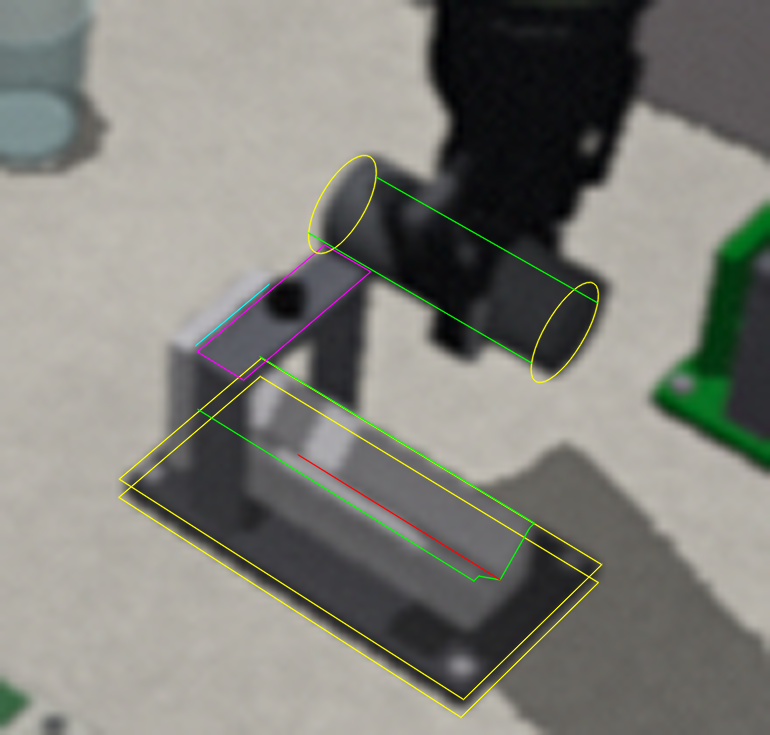

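```bash
python3 - <<'E'
import cv2
im=cv2.imread("pics/side5.png")[125:170,275:335]
im=cv2.convertScaleAbs(im,alpha=2.2,beta=0)
cv2.imwrite("pics/c6.png",cv2.resize(im,None,fx=12,fy=12,interpolation=cv2.INTER_CUBIC))
E
```

```text
(no output)
```

View pics/c6.png

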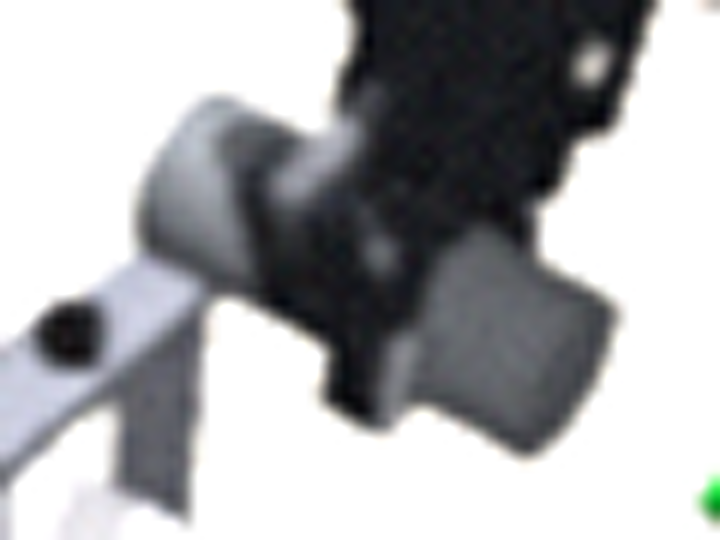

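```bash
cat > cf.py <<'E'
from h import *
import cv2
from scipy.optimize import least_squares
th=np.linspace(0,2*np.pi,60)
def hull(n,x,y,z,a,pit,L=110):
    ax=np.array([np.cos(a)*np.cos(pit),np.sin(a)*np.cos(pit),np.sin(pit)]);v=np.array([-np.sin(a),np.cos(a),0]);w=np.cross(ax,v)
    P=np.vstack([np.array([x,y,z])+e*ax+22*(np.cos(th)[:,None]*v+np.sin(th)[:,None]*w) for e in(-L/2,L/2)])
    return cv2.convexHull(proj(n,P).astype(np.float32))
def fit(f,q0,views,xs):
    def r(q): 
        R=[]
        for n,pts in views:
            h=hull(n,*f(q));R+=[cv2.pointPolygonTest(h,(float(u),float(v)),True) for u,v in pts]
        return np.array(R)
    o=least_squares(r,q0,diff_step=1e-4,x_scale=xs);print(o.x.round(3),o.fun.round(1));return o.x
E
python3 - <<'E'
from cf import *
p=[un(u,275,125,12) for u in [(225,98),(265,118),(300,135),(540,253),(590,280),(230,292),(310,330),(440,405),(510,448),(617,320),(590,390),(540,452),(143,210),(160,155),(200,108)]]
V=[("side",p)]
fit(lambda q:(q[0],-208.5,q[1],-.007,0),[513,186],V,[1,1])
fit(lambda q:(q[0],-208.5,q[1],-.007,q[2]),[513,186,.01],V,[1,1,.01])
fit(lambda q:(q[0],q[1],186,-.007,0),[513,-208],V,[1,1])
E
```

```text
[506.817 191.478] [ 1.4  1.4  1.2 -0.1 -0.2  0.5  1.1  1.2  1.   1.1  1.4  1.2  1.   0.8
  1.1]
[ 5.07334e+02  1.91365e+02 -9.00000e-02] [ 0.3  0.4  0.4  0.7  0.9  1.2  1.3  0.6 -0.   1.   1.2  0.5  1.1  0.8
  0.7]
[ 509.887 -213.929] [ 1.4  1.4  1.2 -0.  -0.1  0.3  0.9  1.   0.9  1.1  1.3  1.1  0.8  0.6
  1. ]
```

```bash
cat >> cf.py <<'E'
from scipy.ndimage import map_coordinates
def refine(img,pts,h,rng=3.5):
    g=cv2.cvtColor(img,cv2.COLOR_BGR2GRAY).astype(float);out=[]
    H=h.reshape(-1,2);c=H.mean(0)
    for p in pts:
        # nearest hull segment normal
        A=H;B=np.roll(H,-1,0);d=B-A;t=np.clip(((p-A)*d).sum(1)/np.maximum((d*d).sum(1),1e-9),0,1);f=A+t[:,None]*d
        i=np.argmin(((p-f)**2).sum(1));n=np.array([d[i][1],-d[i][0]]);n/=np.linalg.norm(n)
        if n@(f[i]-c)<0:n=-n
        s=np.arange(-rng,rng+.01,.1);q=p+s[:,None]*n
        v=map_coordinates(g,[q[:,1],q[:,0]],order=1);gr=np.gradient(cv2.GaussianBlur(v[None],(0,0),4)[0])
        k=np.argmax(gr);out.append(q[k])
    return np.array(out)
E
python3 - <<'E'
from cf import *
p=[un(u,275,125,12) for u in [(225,98),(265,118),(300,135),(550,257),(590,280),(230,292),(280,320),(460,420),(510,448),(617,320),(590,390),(540,452),(143,210),(160,155),(200,108)]]
h=hull("side",507,-208.5,191,-.007,-.05)
p2=refine(cv2.imread("pics/side5.png"),np.array(p),h)
print((p2-p).round(1).tolist())
V=[("side",p2)]
fit(lambda q:(q[0],-208.5,q[1],-.007,0),[513,186],V,[1,1])
fit(lambda q:(q[0],-208.5,q[1],-.007,q[2]),[513,186,.01],V,[1,1,.01])
fit(lambda q:(q[0],-208.5,q[1],q[2],q[3]),[513,186,.01,.01],V,[1,1,.01,.01])
# same check on initial image
p=[un(u,120,185,5) for u in [(320,65),(400,103),(450,130),(285,130),(350,173),(430,220),(489,165),(478,200),(455,222),(273,95),(300,64)]]
h=hull("side",606,129.8,142,.102,0)
p2=refine(cv2.imread("pics/side0.png"),np.array(p),h)
print("initial");V=[("side",p2)]
fit(lambda q:(q[0],q[1],141,q[2],0),[606,130,.1],V,[1,1,.01])
fit(lambda q:(q[0],130,q[1],.102,q[2]),[606,141,.01],V,[1,1,.01])
E
```

```text
[[0.3, -1.0], [0.4, -0.7], [0.2, -0.4], [-0.2, 0.4], [-0.0, 0.1], [-0.3, 0.6], [-0.1, 0.3], [-0.3, 0.6], [-0.3, 0.6], [0.4, 0.0], [0.5, 0.3], [0.1, 0.3], [-1.0, -0.1], [-0.6, -0.3], [-0.6, -0.9]]
[508.215 190.959] [ 0.4  0.4  0.5  0.  -0.2 -0.1  0.4  0.4  0.5  0.2  0.3  0.6  0.4  0.5
  0.3]
[ 5.08272e+02  1.90940e+02 -2.70000e-02] [0.1 0.1 0.3 0.3 0.1 0.1 0.5 0.1 0.1 0.3 0.3 0.5 0.4 0.5 0.2]
[ 5.08252e+02  1.90826e+02  2.20000e-02 -1.00000e-03] [-0.   0.1  0.2  0.3  0.1  0.2  0.6  0.1  0.1  0.4  0.3  0.6  0.5  0.5
  0.3]
initial
[6.03669e+02 1.29325e+02 1.14000e-01] [ 0.3  0.1  0.3 -0.1  0.1  0.2  0.6  0.7  0.7  2.  -0.1]
[ 6.03041e+02  1.42096e+02 -5.10000e-02] [-0.   0.   0.5  0.3  0.2  0.   0.5  0.7  0.4  1.9 -0.4]
```

```bash
python3 -m pendant '1 0.030 0 0 0 0 0; 1 0.060 0 0 0 0 0; 1 0.090 0 0 0 0 0; 1 0.105 0 0 0 0 0; 1 0.116 0 0 0 0 0; 1 0.116 0 0 0 0 0; 1 0.116 0 0 0 0 0'; python3 - <<'E'
from ov import *
from go import *
from workcell import snapshot
p,r,s=cur();print(p.round(1),s["contact_force"].round(1))
cv2.imwrite("pics/side7.png",snapshot("side")["color"][:,:,::-1])
ov("pics/side7.png","side",None,None,(250,130,345,215),8,"pics/o7.png")
E
```

```text
clock: 8.45
position: [492.9, -208.4, 49.3]
eef_rot: [1.309, 1.57, -0.268]
contact_force: [0.5, 0.3, -2.0]
gripper_width: 43.3
[ 492.9 -208.4   49.3] [ 0.5  0.3 -2. ]
```

View pics/o7.png

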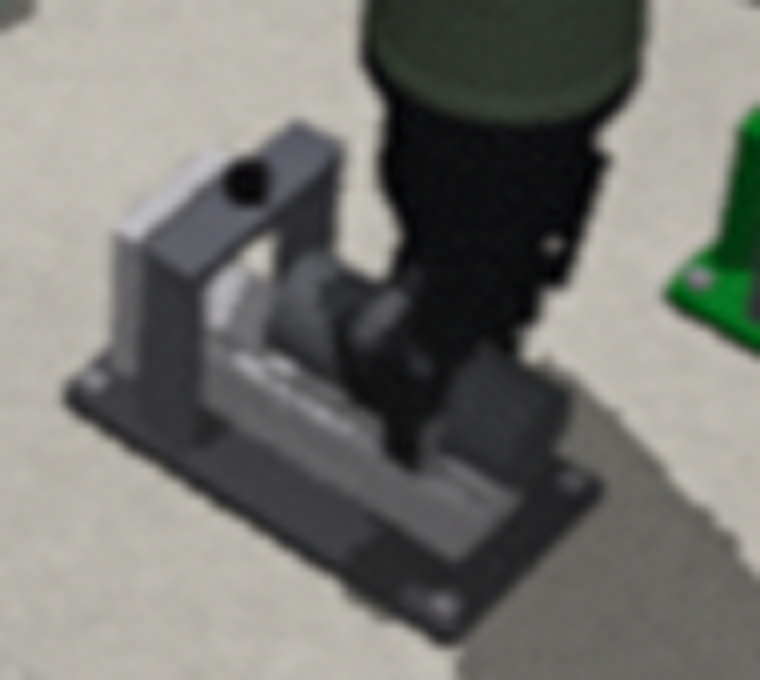

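```bash
python3 -m pendant '1 0.003 0 0 0 0 0; 1 0.006 0 0 0 0 0; 1 0.008 0 0 0 0 0; 1 0.008 0 0 0 0 0'; python3 -m pendant '1 0.001 0 0 0 0 0; 1 0.002 0 0 0 0 0; 1 0.002 0 0 0 0 0'
```

```text
clock: 9.0
position: [492.7, -207.4, 40.5]
eef_rot: [-3.066, 1.57, 1.641]
contact_force: [0.9, 7.2, 1.2]
gripper_width: 42.8
clock: 9.38
position: [493.0, -207.0, 39.7]
eef_rot: [2.572, 1.569, 0.996]
contact_force: [-3.6, 12.3, 29.7]
gripper_width: 43.1
```

```bash
python3 -m pendant '1 -0.001 0 -0.001 0 0 0; 1 -0.001 0 -0.001 0 0 0; 1 -0.001 0 -0.001 0 0 0'
```

```text
clock: 9.75
position: [492.9, -207.1, 39.9]
eef_rot: [1.988, 1.57, 0.41]
contact_force: [0.4, 5.0, 10.2]
gripper_width: 42.8
```

```bash
python3 -m pendant '1 -0.0004 0 -0.0007 0 0 0; 1 -0.0004 0 -0.0007 0 0 0; 1 -0.0004 0 -0.0007 0 0 0' 25
```

```text
clock: 10.12
position: [492.6, -206.8, 39.9]
eef_rot: [0.583, 1.571, -0.995]
contact_force: [0.1, -0.6, 0.7]
gripper_width: 43.1
```

```bash
python3 -m pendant '0.35 0 0 0 0 0 0; 0.3 0 0 0 0 0 0; 0.2 0 0 0 0 0 0; 0 0 0 0 0 0 0; 0 0 0 0 0 0 0; 0 0 0 0 0 0 0'; python3 -m pendant '0 -0.02 0 0 0 0 0; 0 -0.05 0 0 0 0 0; 0 -0.09 0 0 0 0 0; 0 -0.13 0 0 0 0 0; 0 -0.13 -0.04 0 0 0 0; 0 -0.13 -0.08 0 0 0 0; 0 -0.13 -0.08 0 0 0 0'; python3 - <<'E'
from ov import *
from go import *
from workcell import snapshot
p,r,s=cur();print(p.round(1),s["contact_force"].round(1))
for n in("side","top"):cv2.imwrite(f"pics/{n}8.png",snapshot(n)["color"][:,:,::-1])
ov("pics/side8.png","side",None,None,(250,130,345,215),8,"pics/o8.png")
ov("pics/top8.png","top",None,None,(265,150,345,235),7,"pics/o8t.png")
E
```

```text
clock: 10.88
position: [492.6, -206.6, 40.0]
eef_rot: [2.875, 1.571, 1.298]
contact_force: [0.1, -0.3, 0.2]
gripper_width: 85.4
clock: 11.75
position: [410.6, -206.3, 170.5]
eef_rot: [-1.675, 1.57, 3.029]
contact_force: [-0.1, -0.1, -0.4]
gripper_width: 85.4
[ 410.6 -206.3  170.5] [-0.1 -0.1 -0.4]
```

View pics/o8.png

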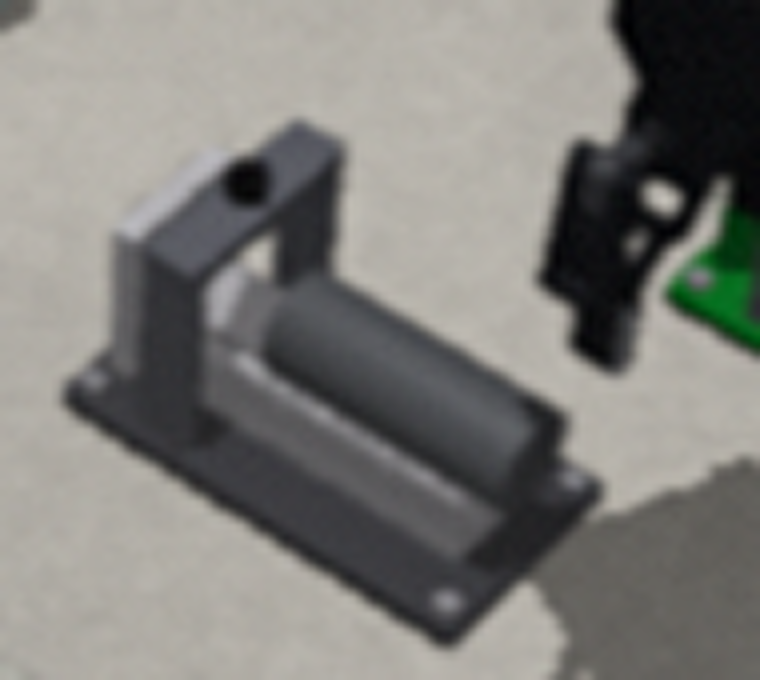

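View pics/o8t.png

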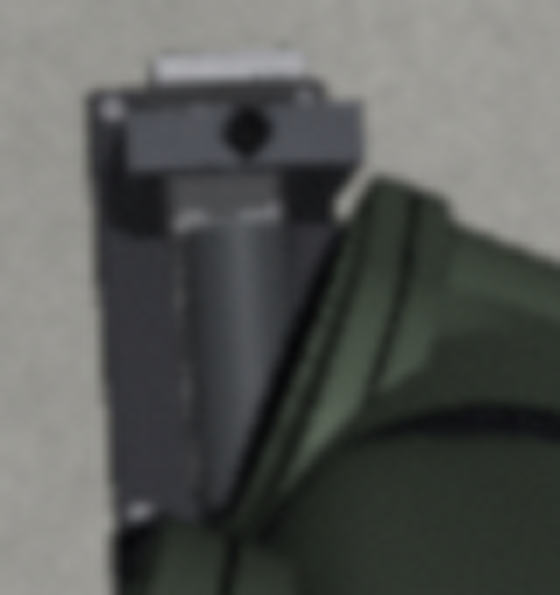

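```bash
python3 -m pendant '1 0.02 -0.003 0 0 0 0; 1 0.05 -0.003 0 0 0 0; 1 0.08 -0.003 0 0 0 0; 1 0.105 -0.003 0 0 0 0; 1 0.1165 -0.003 0 0 0 0; 1 0.1165 -0.003 0 0 0 0; 1 0.1165 -0.003 0 0 0 0' 20; python3 - <<'E'
from ov import *
from go import *
from workcell import snapshot
p,r,s=cur();print(p.round(1),s["contact_force"].round(1))
for n in("side",):cv2.imwrite(f"pics/{n}9.png",snapshot(n)["color"][:,:,::-1])
ov("pics/side9.png","side",None,None,(250,130,345,215),8,"pics/o9.png")
E
```

```text
clock: 12.72
position: [410.0, -206.2, 54.2]
eef_rot: [1.25, 1.57, -0.328]
contact_force: [-0.2, 1.1, 0.5]
gripper_width: -0.1
[ 410.  -206.2   54.2] [-0.2  1.1  0.5]
```

View pics/o9.png

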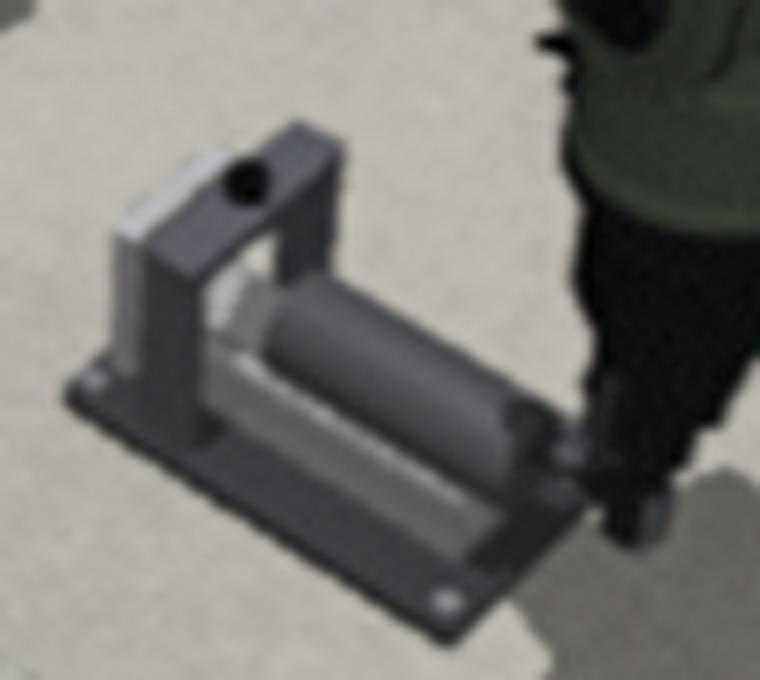

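```bash
python3 -m pendant '1 0 0.010 0 0 0 0; 1 0 0.020 0 0 0 0; 1 0 0.028 0 0 0 0; 1 0 0.034 0 0 0 0; 1 0 0.038 0 0 0 0; 1 0 0.042 0 0 0 0; 1 0 0.046 0 0 0 0;1 0 0.05 0 0 0 0'; python3 -m pendant '1 0 0.004 0 0 0 0; 1 0 0.008 0 0 0 0; 1 0 0.012 0 0 0 0; 1 0 0.016 0 0 0 0; 1 0 0.019 0 0 0 0; 1 0 0.022 0 0 0 0; 1 0 0.025 0 0 0 0; 1 0 0.025 0 0 0 0';  python3 - <<'E'
from ov import *
from go import *
from workcell import snapshot
p,r,s=cur();print(p.round(1),s["contact_force"].round(1))
for n in("side",):cv2.imwrite(f"pics/{n}10.png",snapshot(n)["color"][:,:,::-1])
ov("pics/side10.png","side",None,None,(250,130,345,215),8,"pics/o10.png")
E
```

```text
clock: 13.78
position: [459.7, -206.3, 53.5]
eef_rot: [-2.34, 1.571, 2.365]
contact_force: [-1.0, 0.0, 1.9]
gripper_width: 0.0
clock: 14.78
position: [484.9, -206.6, 53.5]
eef_rot: [1.398, 1.57, -0.179]
contact_force: [-0.7, 0.7, -0.2]
gripper_width: -0.0
[ 484.9 -206.6   53.5] [-0.7  0.7 -0.2]
```

View pics/o10.png

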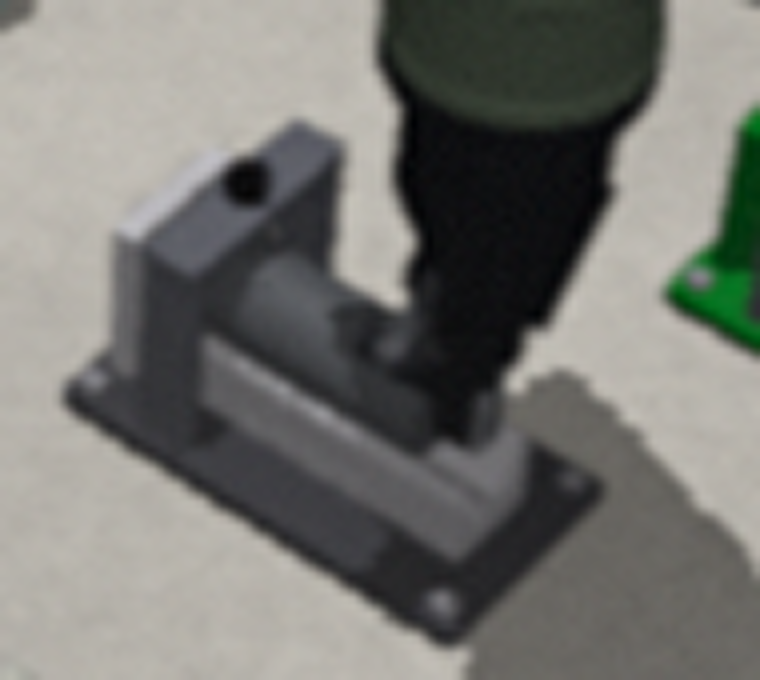

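Sliding under the bridge nicely. I continue in small steps until the stop is felt.

```bash
python3 -m pendant '1 0 0.002 0 0 0 0; 1 0 0.004 0 0 0 0; 1 0 0.006 0 0 0 0; 1 0 0.008 0 0 0 0; 1 0 0.008 0 0 0 0'; python3 -m pendant '1 0 0.001 0 0 0 0; 1 0 0.002 0 0 0 0; 1 0 0.003 0 0 0 0; 1 0 0.003 0 0 0 0'
```

```text
clock: 15.45
position: [492.8, -206.6, 53.5]
eef_rot: [1.745, 1.57, 0.168]
contact_force: [-0.5, 0.5, 0.2]
gripper_width: 0.1
clock: 15.95
position: [495.7, -206.6, 53.5]
eef_rot: [1.936, 1.571, 0.359]
contact_force: [-0.2, -0.1, -0.1]
gripper_width: 0.1
```

```bash
for i in 1; do python3 -m pendant '1 0 0.001 0 0 0 0; 1 0 0.0015 0 0 0 0; 1 0 0.002 0 0 0 0; 1 0 0.002 0 0 0 0'; done;  python3 -m pendant '1 0 0.0005 0 0 0 0; 1 0 0.001 0 0 0 0; 1 0 0.001 0 0 0 0'
```

```text
clock: 16.45
position: [497.6, -206.6, 53.5]
eef_rot: [2.828, 1.571, 1.25]
contact_force: [-0.9, 0.0, -0.4]
gripper_width: 0.1
clock: 16.82
position: [497.8, -206.6, 53.4]
eef_rot: [-1.792, 1.569, 2.913]
contact_force: [-5.6, 1.1, 4.1]
gripper_width: 0.5
```

```bash
python3 -m pendant '1 0 0.0005 0 0 0 0; 1 0 0.001 0 0 0 0; 1 0 0.001 0 0 0 0'
```

```text
clock: 17.2
position: [497.8, -206.6, 53.4]
eef_rot: [-1.777, 1.567, 2.928]
contact_force: [-12.8, 1.6, 6.8]
gripper_width: 0.1
```

```bash
python3 -m pendant '1 0 -0.002 0 0 0 0; 1 0 -0.012 0 0 0 0; 1 0 -0.03 0 0 0 0; 1 0 -0.06 0 0 0 0; 1 -0.03 -0.08 0 0 0 0; 1 -0.08 -0.08 0 0 0 0; 1 -0.12 -0.08 0.03 0 0 0; 1 -0.13 -0.06 0.08 0 0 0; 1 -0.13 -0.04 0.14 0 0 0;  1 -0.13 -0.02 0.20 0 0 0'; python3 -m pendant '1 0 0.02 0.06 0 0 0; 1 0 0.02 0.12 0 0 0; 1 0 0 0.18 0 0 0; 1 0 0 0.18 0 0 0';  python3 - <<'E'
from ov import *
from workcell import snapshot
for n in("side","top"):cv2.imwrite(f"pics/{n}11.png",snapshot(n)["color"][:,:,::-1])
q=(545.1,-208.0,-.007);c=place(q,[(20,0,61)])[0]
ov("pics/side11.png","side",None,None,(250,130,345,215),8,"pics/o11.png")
ov("pics/side11.png","side",None,(*c,q[2],110),(250,130,345,215),8,"pics/o11b.png")
ov("pics/top11.png","top",None,None,(265,150,345,235),7,"pics/o11t.png")
E
```

```text
clock: 18.45
position: [477.9, -407.0, 183.9]
eef_rot: [1.182, 1.57, -0.396]
contact_force: [1.3, 0.2, 0.4]
gripper_width: 0.2
clock: 18.95
position: [473.3, -588.8, 181.9]
eef_rot: [-1.198, 1.569, -2.78]
contact_force: [-0.4, 1.5, -0.9]
gripper_width: 0.1
```

View pics/o11.png

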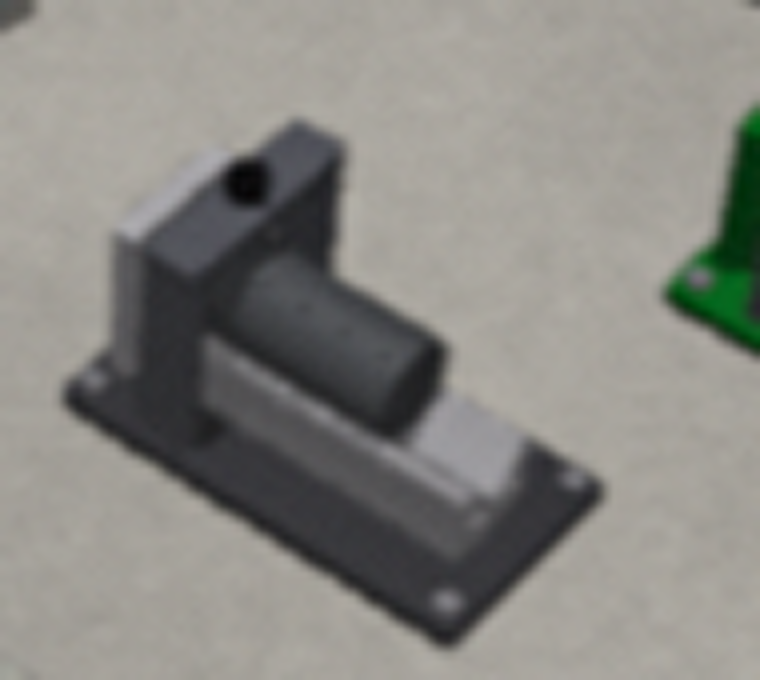

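View pics/o11b.png

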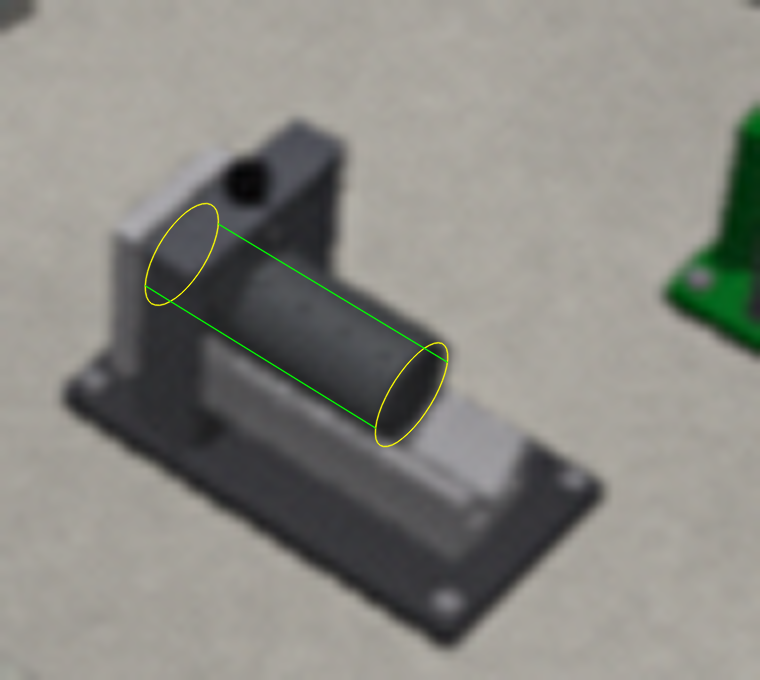

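View pics/o11t.png

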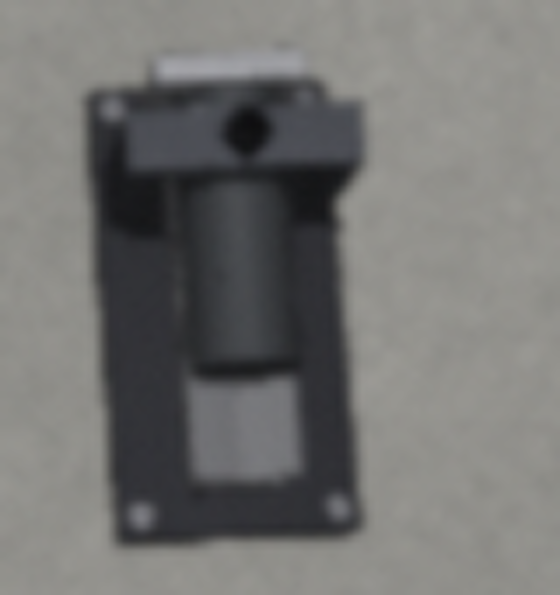

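View pics/top11.png

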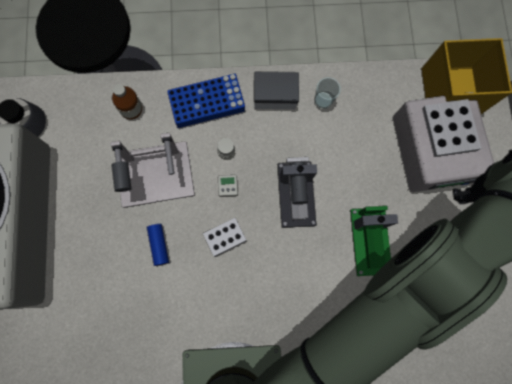

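```bash
python3 - <<'E'
from cf import *
p=np.array([un(u,250,130,8) for u in [(300,265),(350,290),(400,318),(430,335),(446,360),(440,395),(415,430),(380,425),(330,395),(280,365)]])
t=np.array([un(u,265,150,7) for u in [(187,200),(190,260),(193,320),(294,200),(297,260),(299,320),(220,377),(250,377),(280,372)]])
V=[]
for n,pp in(("side",p),("top",t)):
    h=hull(n,565.1,-208,61,-.007,0);V.append((n,pp))
    print(n,[round(cv2.pointPolygonTest(h,(float(u),float(v)),True),1) for u,v in pp])
fit(lambda q:(q[0],q[1],q[2],q[3],q[4]),[565,-208,61,-.007,.005],V,[1,1,1,.01,.01])
E
python3 go.py
```

```text
side [0.7, 0.2, -0.0, -0.2, 0.1, -0.5, -0.4, 2.2, 2.1, 2.0]
top [1.5, 1.3, 1.2, -0.8, -0.6, -0.2, 0.4, 0.3, 0.4]
[ 5.66402e+02 -2.10864e+02  5.88810e+01  1.00000e-02 -5.00000e-02] [ 0.9  0.7  0.8  0.9  0.3 -0.5 -0.5  1.1  1.3  1.6  0.7  0.3 -0.   0.
  0.5  1.   0.2  0.2  0.3]
axes
 [[-0.001  1.    -0.009]
 [ 0.001 -0.009 -1.   ]
 [-1.    -0.001 -0.001]] 
pos [ 475.2 -586.2  182.3] t 19.05 F [-0.55 -0.38  0.05] w 0.3076485238859312 q [ 0.85  1.12 -0.    0.62  0.    1.4  -0.73]
```

```bash
python3 - <<'E'
from workcell import *
print(finish_job())
E
```

```text
the job is handed in; nothing more can be done
None
```

I slid the long cup off its rod and set it in the V groove in front of the bridge, mouth towards the stop. I then let go, backed away, and pushed it under the bridge with closed fingers until it reached the stop. I handed the job in at about 19 s of the 64 s allowed, with the arm clear of everything.

**At the stop:** the last two commanded millimetres of pushing moved the fingers only about 0.2 mm. The reaction rose from under 1 N to 13 N.

**Position:** in the side picture the cup's closed end lies within about a pixel (about 3 mm) of where a cup fully home should be. The finger position puts the rim at x ≈ 619 mm, against 620 mm from the cradle measurement.

**Others:** the short cup, heating block, timer and jar look to be in their starting places in the last top picture.

Three readings were not as good:
- **Set-down:** the cup touched one side of the V first, with a brief upward force of about 30 N. I moved it sideways and up until the force was near zero before letting go.
- **Snug fit:** my last fit to the cup's outline disagreed slightly: 0.05 rad of tilt, 2 mm low and about 3 mm to the side. Some of the lower edge points are off by up to 2 pixels, probably because the cradle hides that edge. I judged the cup snug from the pictures and did not correct for this.
- **Carrying:** in the gripper, the cup showed about 5 mm off its predicted place in the side picture. I therefore lowered it by feeling for contact.

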